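# Lay out the sharpening station

## Robot

A 6-joint arm with a two-finger parallel gripper is mounted at the origin on the work surface. World frame = base frame: x ahead of the robot, y to its left, z up, the work surface at z = 0. Lengths are in m, angles in rad, forces in N, time in s.
With the tool pointing down it reaches from about 0.275 to 0.75 m from the base axis. Payload 10.2 kg.
Tool frame: the origin (TCP) lies midway between the tips of the shut fingers; the grasp point (between the pads) lies 19 mm behind it (env.hold_point_z is the distance from the TCP to the grasp point, in m); z points along the fingers, y is the line along which they close (so a half turn about z gives the same grasp; the last joint's range is limited). The gripper opens to 85 mm and grips with 20 to 120 N. Pads are 22 mm wide; open, the fingers measure 114 mm over their backs; the gripper's body (76 mm by 85 mm) begins 54 mm behind the grasp point. The pads swing forward as they close: fully open they stand 13 mm farther back than shut.
Start: joints at [0.88, 0.313, 1.498, -0, 1.331, -0.223], TCP at [0.237, 0.469, 0.231] pointing down, gripper open.
Joint ranges: [-2.94, 2.94], [-0.97, 2.17], [0.19, 2.56], [-1.23, 4.37], [0.02, 3.11], [-2.88, 2.88]. Speed limits (rad/s): [2.39, 2.39, 3.01, 3.14, 3.14, 3.14].

## Interface

Orientations are given as a unit quaternion [x, y, z, w].
In Python, from bench import env, kinematics, monitor, eyes, job gives the robot as it stands. The module is installed in compiled form; this text tells all that it offers. Calls block until the motion is done:
- env.reach(position, orientation): joint-space move of the TCP to a pose.
- env.movel(position, velocity=0.15, frame=None, guard=None): straight line of the TCP; frame=None keeps the orientation; velocity is the mean speed in m/s. With guard (N) it stops when the force on the tool has changed by that much, and returns True; else False.
- env.set_joints(angles): joint-space move.
- env.release() and env.close_gripper(effort=None): open the fingers fully, or close them until they stop; effort is the grip in N (None keeps the last).
- env.hold(seconds).
- kinematics.ik(position, orientation): joint angles nearest the present ones, or None.
- monitor.sense(): the state.
- eyes.grab_frame(name): name is "scene" or "side" or "wrist"; returns a dict with "frame" (384x512x3 uint8, red, green, blue), "mtx" (3x3 intrinsics, pixels), "view" (4x4, takes a point from world to camera coordinates). Camera axes: x right, y down, z forward; pixel columns grow to the right and rows downward; lengths in m; the calibration is good to about 2 mm. A picture is of the moment at which its call begins. There is no depth.
A pose or a line that the arm cannot do raises env.MotionError and nothing moves.
- job.hand_in(): hands the job in; it is judged then, once.
The state is a dict: "clock": time; "joints": joint angles; "qvel": joint speeds; "joint_efforts": joint torques, N m; "position": TCP position; "ee_rot": TCP orientation; "contact_force": force on the tool from outside, world axes, zero at the start; "ft_torque": the same for the moment, N m; "finger_gap": opening from 0.0 (shut) to 1.0 (fully open); "gripper_force": force on a finger pad.
Only numpy, scipy, OpenCV 4.12 (cv2) and the standard library are available. Lean on these libraries where they do the work, as an engineer would, in place of code of your own. Each camera call takes 0.05 s, during which the arm holds its last target. There are 200 camera calls.

## Task

Lay out the sharpening station: seat the orange stone in the long bay of the dark holder and the white stone in the long bay of the pale holder, lay the flattener lengthwise on the middle of the orange stone once that is seated, stand the oil bottle in the square recess behind the white stone, and lay the green compound bar on the middle of the cork pad between the holders. Set everything down flat and gently without dropping it, let go of it, and leave the black stone where it lies.

Things in the scene. Friction and masses are not known exactly. Their poses are not given: they have to be found in the camera images.
- dark_holder: Fixed dark brown board, 202 (x) x 74 x 14 high, with two openings in its top, both 6 deep with floor 8 above its underside: a bay 128 x 53 inside, nearer the robot, and behind it a square recess 44 x 44 inside (stays empty). Origin: underside, centre of the bay (not of the board). x points from bay to recess, away from the robot within 0.2 rad; recess centre at x = +96 mm, y = 0.
- pale_holder: Fixed pale yellow wooden board, 202 (x) x 74 x 14 high, with two openings in its top, both 6 deep with floor 8 above its underside: a bay 128 x 53 inside, nearer the robot, and behind it a square recess 44 x 44 inside (for the bottle). Origin: underside, centre of the bay (not of the board). x points from bay to recess, away from the robot within 0.2 rad; recess centre at x = +96 mm, y = 0.
- cork_pad: Fixed brown cork pad, 80 x 80 x 5 high, lying between the two holders. Origin: centre of the underside; its top is 5 above the bench.
- orange_stone: Loose orange sharpening stone, a slab 120 long (x) x 45 wide (y) x 25 high, about 0.3 kg, lying flat, long side pointing away from the robot to within 0.35 rad. Origin: centre of the underside, z up. The coarse stone.
- white_stone: Loose white sharpening stone, a slab 120 long (x) x 45 wide (y) x 25 high, about 0.3 kg, lying flat, long side pointing away from the robot to within 0.35 rad. Origin: centre of the underside, z up. The fine stone.
- black_stone: Loose black sharpening stone, a slab 120 long (x) x 45 wide (y) x 25 high, about 0.3 kg, lying flat, long side pointing away from the robot to within 0.35 rad. Origin: centre of the underside, z up. Not needed today: leave it where it lies.
- oil_bottle: Loose small amber oil bottle with a pale label band and a black cap, standing upright; round, 34 diameter up to 56 high, then a shoulder to the cap, 80 high in all, 0.07 kg. Origin: centre of the underside, z up.
- flattener: Loose stone flattener: a steel plate 64 long (x) x 40 wide (y) x 10 high with a blue block handle 48 (x) x 24 (y) on it, from 10 to 36 above the underside, with two brass dots on top; 0.18 kg, lying flat on its plate. At the start its x points away from the robot to within 0.45 rad. Origin: centre of the underside, z up.
- compound_bar: Loose bar of green honing compound, one half wrapped in pale paper, 70 long (x) x 32 wide (y) x 26 high, 0.1 kg, lying flat; at the start its x points away from the robot to within 0.45 rad. Origin: centre of the underside, z up.
Not all that is in view belongs to the job. There is more than one size of the white_stone; the job needs the middle-sized.

How it is judged:
On the way, in this order (a step that is already met when the one before it is completed fails the run):
1. the orange stone is seated in the dark holder, before anything lies on it (horizontal distance between orange_stone and dark_holder below 0.01 m and angle between the x axis of orange_stone and the x axis of dark_holder, either way round below 0.2 rad and z of orange_stone in the frame of dark_holder between 0.004 and 0.0115 m and horizontal distance between flattener and orange_stone above 0.06 m), for 0.1 s.
2. the flattener lies on the middle of the orange stone (x of flattener in the frame of orange_stone between -0.015 and 0.015 m and y of flattener in the frame of orange_stone between -0.01 and 0.01 m and z of flattener in the frame of orange_stone between 0.022 and 0.028 m and angle between the x axis of flattener and the x axis of orange_stone, either way round below 0.3 rad), for 0.1 s.
At the end, for the whole second after the job is handed in: Both stones down in their bays, within 10 mm and 0.2 rad; bottle on the recess floor within 10 mm of its centre; flattener on the orange stone within 15 mm lengthwise, 10 mm crosswise and 0.3 rad; compound bar on the cork pad within 15 mm of its middle; all upright, released, at rest (all of step 2 and horizontal distance between orange_stone and dark_holder below 0.01 m and angle between the x axis of orange_stone and the x axis of dark_holder, either way round below 0.2 rad and z of orange_stone in the frame of dark_holder between 0.004 and 0.0115 m and horizontal distance between white_stone and pale_holder below 0.01 m and angle between the x axis of white_stone and the x axis of pale_holder, either way round below 0.2 rad and z of white_stone in the frame of pale_holder between 0.004 and 0.0115 m and x of oil_bottle in the frame of pale_holder between 0.086 and 0.106 m and y of oil_bottle in the frame of pale_holder between -0.01 and 0.01 m and z of oil_bottle in the frame of pale_holder between 0.004 and 0.0115 m and horizontal distance between compound_bar and cork_pad below 0.015 m and z of compound_bar in the frame of cork_pad between 0.002 and 0.008 m and angle between each of orange_stone, white_stone, oil_bottle, flattener, compound_bar's own z axis and vertical below 0.12 rad and linear speed of each of orange_stone, white_stone, oil_bottle, flattener, compound_bar below 0.02 m/s and angular speed of each of orange_stone, white_stone, oil_bottle, flattener, compound_bar below 0.2 rad/s and contact force between the fingers and orange_stone below 0.05 N and contact force between the fingers and white_stone below 0.05 N and contact force between the fingers and oil_bottle below 0.05 N and contact force between the fingers and flattener below 0.05 N and contact force between the fingers and compound_bar below 0.05 N); the robot touches nothing.
It fails at once if the black stone is moved by more than 20 mm (distance of black_stone from where it was at the start of the episode above 0.02 m).
It fails at once if something is dropped (falls free at over 0.7 m/s, a drop of about 25 mm) ((linear speed of orange_stone above 0.7 m/s and contact force between anything else and orange_stone below 0.02 N) or (linear speed of white_stone above 0.7 m/s and contact force between anything else and white_stone below 0.02 N) or (linear speed of oil_bottle above 0.7 m/s and contact force between anything else and oil_bottle below 0.02 N) or (linear speed of flattener above 0.7 m/s and contact force between anything else and flattener below 0.02 N) or (linear speed of compound_bar above 0.7 m/s and contact force between anything else and compound_bar below 0.02 N)).
It also fails if it takes over 122 s, if anything falls off the work surface, if the arm or the gripper's body presses on something with over 40 N, if the wrist force passes 120 N, or if a joint passes its speed limit or range.

## Working session

There is one attempt and no reset: what is moved stays moved. The work goes in short steps, each a Python script; the robot and the scene stay as the last script left them, time stands still between calls to the robot, and variables do not carry over. Pictures are saved under pics/ and viewed, at most 14 in all, crops included, and the job is handed in when it is done.

```bash
mkdir -p pics
python3 - <<'E'
from bench import env,eyes,monitor
import cv2,pickle,numpy as np
d={}
for n in ["scene","side","wrist"]:
    f=eyes.grab_frame(n); d[n]=f
    cv2.imwrite(f"pics/{n}0.png",cv2.resize(f["frame"][:,:,::-1],(768,576),interpolation=cv2.INTER_CUBIC))
    V=f["view"]; print(n,f["mtx"].round(1).tolist(),(-V[:3,:3].T@V[:3,3]).round(3),V[2,:3].round(2))
pickle.dump(d,open("f0.pkl","wb"))
s=monitor.sense(); print(s["clock"],s["ee_rot"],env.hold_point_z)
E
```

```text
scene [[359.6, 0.0, 260.8], [0.0, 359.6, 192.1], [0.0, 0.0, 1.0]] [1.077 0.065 0.82 ] [-0.62 -0.01 -0.79]
side [[445.6, 0.0, 259.4], [0.0, 445.6, 188.8], [0.0, 0.0, 1.0]] [ 0.021 -0.651  1.025] [ 0.35  0.54 -0.77]
wrist [[301.9, 0.0, 253.1], [0.0, 301.9, 190.0], [0.0, 0.0, 1.0]] [0.162 0.506 0.373] [ 0.29 -0.15 -0.95]
0.15 [ 2.31762230e-01  9.72772366e-01 -3.93016408e-04 -1.95918605e-04] 0.0187
```

View pics/scene0.png

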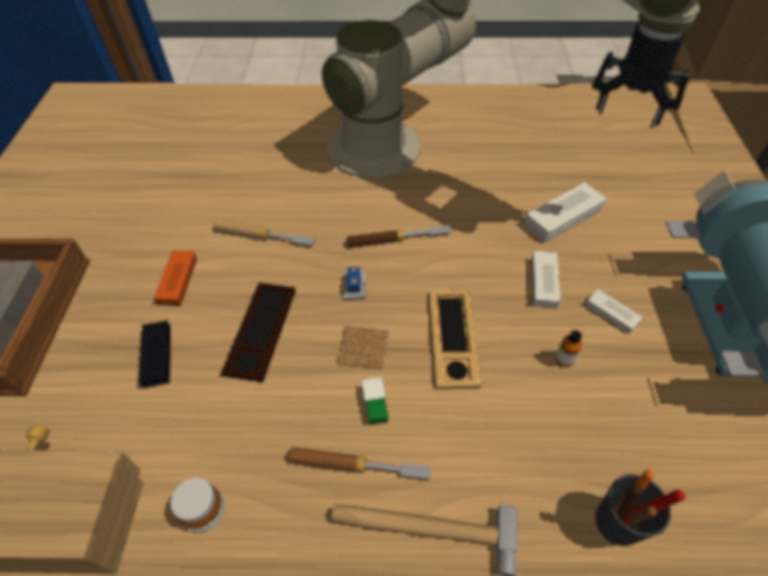

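View pics/side0.png

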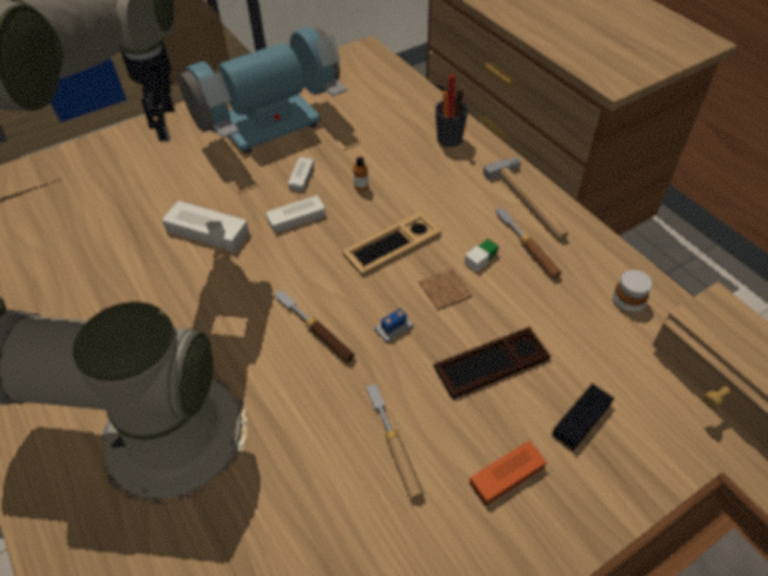

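The scene view (768 scale) shows three white stones: large (565,212), middle (545,278) and small (613,310). The middle one, (545,278), fits "middle-sized". Orange is at (175,277), black (155,353), dark holder (260,332), pale holder (455,340), cork (363,347), flattener (354,283), bar (374,400) and bottle (569,350). Next I fit poses by silhouette in both views and confirm the white stones' sizes.

```bash
cat > vis.py <<'E'
import numpy as np,cv2
from scipy.optimize import minimize
def box(x0,x1,y0,y1,z0,z1): return np.array([[x,y,z] for x in(x0,x1) for y in(y0,y1) for z in(z0,z1)],float)/1000
def cyl(r,z0,z1): return np.array([[r*np.cos(a),r*np.sin(a),z] for a in np.linspace(0,6.28,25) for z in(z0,z1)])/1000
st=[box(-60,60,-22.5,22.5,0,25)]
hd=[box(-74,128,-37,37,0,14)]
M=dict(orange=st,white=st,black=st,dark=hd,pale=hd,cork=[box(-40,40,-40,40,0,5)],
 flat=[box(-32,32,-20,20,0,10),box(-24,24,-12,12,10,36)],bar=[box(-35,35,-16,16,0,26)],
 bottle=[np.vstack([cyl(17,0,56),cyl(9,56,80)])])
def proj(f,P):
    c=P@f["view"][:3,:3].T+f["view"][:3,3]; p=c@f["mtx"].T; return p[:,:2]/p[:,2:]
def ray(f,uv,z):
    V=f["view"];R=V[:3,:3];o=-R.T@V[:3,3];d=R.T@np.linalg.solve(f["mtx"],[*uv,1.]);return o+d*(z-o[2])/d[2]
def place(P,p,z=0):
    c,s=np.cos(p[2]),np.sin(p[2]); return P@np.array([[c,-s,0],[s,c,0],[0,0,1]]).T+[p[0],p[1],z]
S=4
def sil(name,p,f,z=0):
    m=np.zeros((384*S,512*S),np.uint8)
    for P in M[name]:
        q=(proj(f,place(P,p,z))+.5)*S-.5
        h=cv2.convexHull(q.astype(np.float32))
        cv2.fillConvexPoly(m,np.round(h*16).astype(np.int32),255,shift=4)
    return m
def mask(name,p,f,grow=9,z=0):
    s=cv2.resize(sil(name,p,f,z),(512,384),interpolation=cv2.INTER_AREA)
    k=lambda n:cv2.getStructuringElement(2,(2*n+1,2*n+1))
    m=np.full((384,512),cv2.GC_BGD,np.uint8)
    m[cv2.dilate(s,k(grow))>0]=cv2.GC_PR_BGD; m[s>127]=cv2.GC_PR_FGD
    x,y,w,h=cv2.boundingRect((m>0).astype(np.uint8)); g=25
    x0,y0,x1,y1=max(x-g,0),max(y-g,0),min(x+w+g,512),min(y+h+g,384)
    im=np.ascontiguousarray(f["frame"][y0:y1,x0:x1]); sub=m[y0:y1,x0:x1].copy()
    # 2x upsample for finer edge
    im=cv2.resize(im,None,fx=S,fy=S,interpolation=cv2.INTER_CUBIC); sub=cv2.resize(sub,None,fx=S,fy=S,interpolation=cv2.INTER_NEAREST)
    cv2.grabCut(im,sub,None,np.zeros((1,65)),np.zeros((1,65)),5,cv2.GC_INIT_WITH_MASK)
    out=np.zeros((384*S,512*S),bool); out[y0*S:y1*S,x0*S:x1*S]=(sub==1)|(sub==3); return out
def fit(name,p,frames,rounds=2,grow=9,z=0):
    p=np.array(p,float)
    for r in range(rounds):
        ms=[mask(name,p,f,grow if r==0 else 4,z) for f in frames]
        bs=[]
        for m in ms:
            x,y,w,h=cv2.boundingRect(m.astype(np.uint8)); bs.append((slice(max(y-60,0),y+h+60),slice(max(x-60,0),x+w+60)))
        def one(q,i):
            a=sil(name,q,frames[i],z)[bs[i]]>0; b=ms[i][bs[i]]; return 1-(a&b).sum()/max((a|b).sum(),1)
        cost=lambda q:sum(one(q,i) for i in range(len(ms)))
        d=np.diag([.008,.008,.08]); p=minimize(cost,p,method="Nelder-Mead",options=dict(initial_simplex=np.vstack([p,p+d]),xatol=2e-4,fatol=1e-4)).x
    return p,[round(1-one(p,i),3) for i in range(len(ms))],ms
def draw(im,name,p,f,col,sc,z=0):
    for P in M[name]:
        h=cv2.convexHull((proj(f,place(P,p,z))*sc).astype(np.float32)); cv2.polylines(im,[np.int32(h)],True,col,1)
E
cat > rough.py <<'E'
import pickle;from vis import *
d=pickle.load(open("f0.pkl","rb"));F=[d["scene"],d["side"]]
C=dict(orange=((182,258),(168,298),25),white=((546,257),(546,300),25),black=((156,325),(154,383),25),dark=((277,288),(243,378),14),
 pale=((450,293),(460,385),14),cork=((366,330),(362,366),5),flat=((354,268),(354,297),10),bar=((372,380),(377,420),26),bottle=((567,361),(567,362),0))
R={}
ims=[cv2.resize(f["frame"][:,:,::-1],(1536,1152),interpolation=cv2.INTER_CUBIC) for f in F]
for n,(a,b,z) in C.items():
    A,B=[ray(F[0],np.array(q)/1.5,z/1000) for q in(a,b)]; v=B-A; c=(A+B)/2
    yaw=np.arctan2(v[1],v[0]) if n!="bottle" else 0
    if n in("dark","pale"): c=c-.027*v/np.linalg.norm(v)
    p,iou,_=fit(n,[c[0],c[1],yaw],F); R[n]=p; print(n,p.round(4),iou,"init",c[:2].round(3),round(yaw,2))
    for im,f in zip(ims,F): draw(im,n,p,f,(255,0,255),3)
pickle.dump(R,open("R.pkl","wb"))
cv2.imwrite("pics/sc1.png",cv2.resize(ims[0][450:900,230:1330],(800,327)))
cv2.imwrite("pics/si1.png",cv2.resize(ims[1][280:1040,320:1270],(750,600)))
for nm,uv in dict(big=(565,212),mid=(545,278),small=(613,310)).items():
    c=ray(F[0],np.array(uv)/1.5,.02); print(nm,c.round(3))
cv2.imwrite("pics/wh.png",cv2.resize(ims[0][340:760,1000:1340],(486,600)))
E
python3 rough.py
```

```text
orange [ 0.4203 -0.3686 -0.0149] [np.float64(0.968), np.float64(0.963)] init [ 0.432 -0.363] -0.01
white [ 0.4182  0.3462 -0.1451] [np.float64(0.944), np.float64(0.694)] init [0.427 0.344] -0.16
black [ 0.5897 -0.3616  0.2332] [np.float64(0.93), np.float64(0.82)] init [ 0.599 -0.354] 0.25
dark [ 0.5076 -0.1838 -0.1578] [np.float64(0.944), np.float64(0.932)] init [ 0.517 -0.178] -0.15
pale [0.5203 0.1535 0.0375] [np.float64(0.916), np.float64(0.903)] init [0.526 0.163] 0.03
cork [ 5.684e-01 -2.000e-04 -1.204e-01] [np.float64(0.944), np.float64(0.941)] init [0.572 0.004] -0.05
flat [ 0.431  -0.0235 -0.004 ] [np.float64(0.892), np.float64(0.878)] init [ 0.428 -0.022] 0.06
bar [0.6772 0.026  0.2182] [np.float64(0.903), np.float64(0.902)] init [0.683 0.027] 0.15
bottle [0.5892 0.3531 0.1242] [np.float64(0.902), np.float64(0.883)] init [0.594 0.358] 0
big [0.243 0.414 0.02 ]
mid [0.423 0.343 0.02 ]
small [0.497 0.455 0.02 ]
```

View pics/sc1.png

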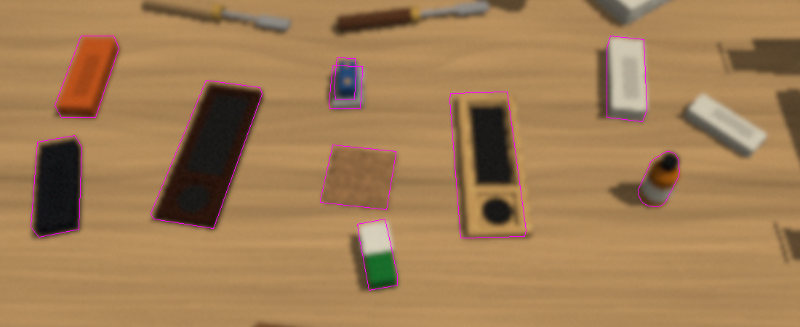

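View pics/wh.png

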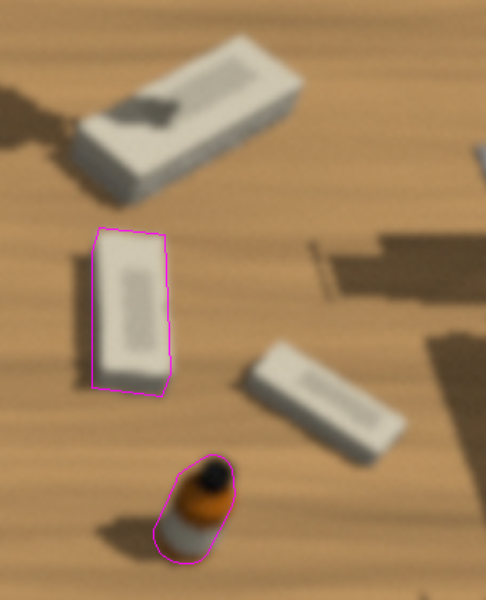

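The crop confirms the middle white stone: the 120x45 outline fits it, while the upper one is larger and the right one smaller. Next come wrist views for finer poses.

```bash
cat > rob.py <<'E'
import numpy as np,pickle,cv2
from scipy.spatial.transform import Rotation as Ro
from bench import env,eyes,monitor,kinematics,job
def q(th): return (Ro.from_euler("z",th)*Ro.from_quat([0,1,0,0])).as_quat()
E
cat > look.py <<'E'
from rob import *; from vis import *
d=pickle.load(open("f0.pkl","rb"))
for i,(x,y) in enumerate([(.43,.27),(.45,0),(.43,-.27)]):
    env.reach([x,y,.25],q(0)); env.hold(.2); d[f"w{i}"]=eyes.grab_frame("wrist")
pickle.dump(d,open("f1.pkl","wb")); print(monitor.sense()["clock"],monitor.sense()["joints"].round(2) if hasattr(monitor.sense()["joints"],"round") else "")
E
cat > refine.py <<'E'
import pickle;from vis import *
d=pickle.load(open("f1.pkl","rb"));R=pickle.load(open("R.pkl","rb"))
W=[d[f"w{i}"] for i in range(3)]
V=dict(orange=[2],black=[2],dark=[2,1],pale=[0,1],cork=[1],flat=[1],bar=[1],bottle=[0],white=[0])
ims=[cv2.resize(f["frame"][:,:,::-1],(1024,768)) for f in W]
for n,vs in V.items():
    o=R[n]
    for v in vs:
        uv=proj(W[v],place(np.vstack(M[n]),o)); print(n,v,"in" if (uv.min()>0 and (uv<[512,384]).all()) else "clipped",end=" ")
        p,iou,_=fit(n,o,[W[v]],grow=14); print(p.round(4),iou,"rough",o.round(3))
        draw(ims[v],n,p,W[v],(255,0,255),2); R.setdefault("w_"+n,[]).append(p)
pickle.dump(R,open("R1.pkl","wb"))
s=np.vstack([np.hstack(ims[:2]),np.hstack([ims[2],ims[2]*0])]); cv2.imwrite("pics/w1.png",cv2.resize(s,(800,600),interpolation=cv2.INTER_AREA))
E
python3 look.py && python3 refine.py
```

```text
4.075 [-0.79  0.26  1.52  0.    1.36 -2.36]
orange 2 in [ 0.4202 -0.3691 -0.0249] [np.float64(0.987)] rough [ 0.42  -0.369 -0.015]
black 2 in [ 0.5889 -0.3619  0.2449] [np.float64(0.949)] rough [ 0.59  -0.362  0.233]
dark 2 in [ 0.5086 -0.1833 -0.1616] [np.float64(0.983)] rough [ 0.508 -0.184 -0.158]
dark 1 in [ 0.509  -0.1829 -0.1619] [np.float64(0.958)] rough [ 0.508 -0.184 -0.158]
pale 0 in [0.5208 0.1593 0.0326] [np.float64(0.91)] rough [0.52  0.154 0.037]
pale 1 in [0.5209 0.1572 0.0078] [np.float64(0.822)] rough [0.52  0.154 0.037]
cork 1 in [ 5.687e-01 -5.000e-04 -1.230e-01] [np.float64(0.967)] rough [ 0.568 -0.    -0.12 ]
flat 1 in [ 0.4313 -0.0227  0.0641] [np.float64(0.976)] rough [ 0.431 -0.023 -0.004]
bar 1 in [0.6782 0.025  0.1941] [np.float64(0.958)] rough [0.677 0.026 0.218]
bottle 0 in [0.5886 0.352  0.1902] [np.float64(0.935)] rough [0.589 0.353 0.124]
white 0 in [ 0.4191  0.3455 -0.1141] [np.float64(0.939)] rough [ 0.418  0.346 -0.145]
```

View pics/w1.png

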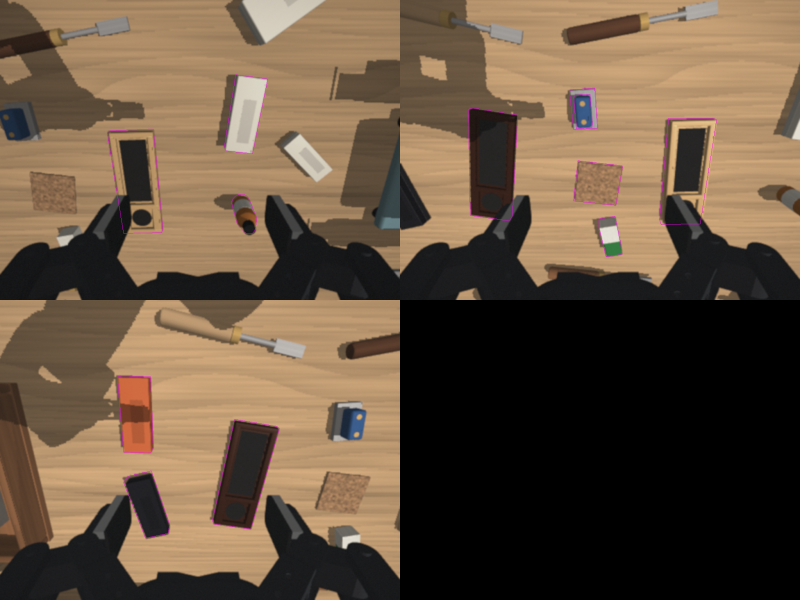

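```bash
cat > mats.py <<'E'
import pickle;from vis import *
import sys
def mats(f,p):
    g=cv2.resize(f["frame"].max(2),None,fx=4,fy=4,interpolation=cv2.INTER_CUBIC); out=[]
    for ox,sz in((0,None),(.096,None)):
        c=proj(f,place(np.array([[ox,0,.008]]),p))[0]
        q=cv2.convexHull((proj(f,place(box(*( (-70,69,-32,32) if ox==0 else (71,122,-30,30)),8,8),p))*4).astype(np.float32))
        w=np.zeros(g.shape,np.uint8); cv2.fillConvexPoly(w,np.int32(q),1)
        m=((g<60)&(w>0)).astype(np.uint8)
        n,l,s,ce=cv2.connectedComponentsWithStats(m); 
        if n<2: continue
        i=1+s[1:,4].argmax(); cnt=cv2.findContours((l==i).astype(np.uint8),0,2)[0][0]
        P=np.array([ray(f,(u+.5)/4-.5,.008)[:2] for u in cnt[:,0]]).astype(np.float32)
        r=cv2.minAreaRect(P*1000); out.append((np.round(r[0],1),np.round(r[1],1),round(r[2],1)))
    return out
if __name__=="__main__":
    d=pickle.load(open("f1.pkl","rb"))
    for n in["scene","side","w0","w1"]:
        print(n,mats(d[n],[.5206,.157,.033]))
    R=pickle.load(open("R.pkl","rb"))
    p,iou,m=fit("white",[.4191,.3455,-.13],[d["w0"]],grow=4); print(p,iou)
    ims=[]
    for n,c,k in(("w0",(165,215),"pale"),("w0",(310,145),"white")):
        im=cv2.resize(d[n]["frame"][:,:,::-1],None,fx=4,fy=4,interpolation=cv2.INTER_CUBIC)
        draw(im,k,[.5206,.157,.033] if k=="pale" else p,d[n],(255,0,255),4)
        ims.append(im[c[1]*4-300:c[1]*4+300,c[0]*4-200:c[0]*4+200])
    cv2.imwrite("pics/c1.png",np.hstack(ims))
E
python3 mats.py
```

```text
scene [(array([521.3, 161.8]), array([112. ,  41.1]), 2.1), (array([616.9, 163.6]), array([30. , 29.4]), 63.1)]
side [(array([519.9, 161.5]), array([111.9,  41.5]), 1.4), (array([616.4, 162.7]), array([26.9, 28. ]), 54.8)]
w0 [(array([526.1, 153.8]), array([126.9,  57.2]), 1.3), (array([617.1, 162.3]), array([34.7, 34.8]), 0.0)]
w1 [(array([521.7, 159.9]), array([117.2,  44.1]), 1.6), (array([616.5, 147.9]), array([51.2, 37.6]), 1.7)]
[ 0.41892662  0.34533783 -0.12113016] [np.float64(0.938)]
```

View pics/c1.png

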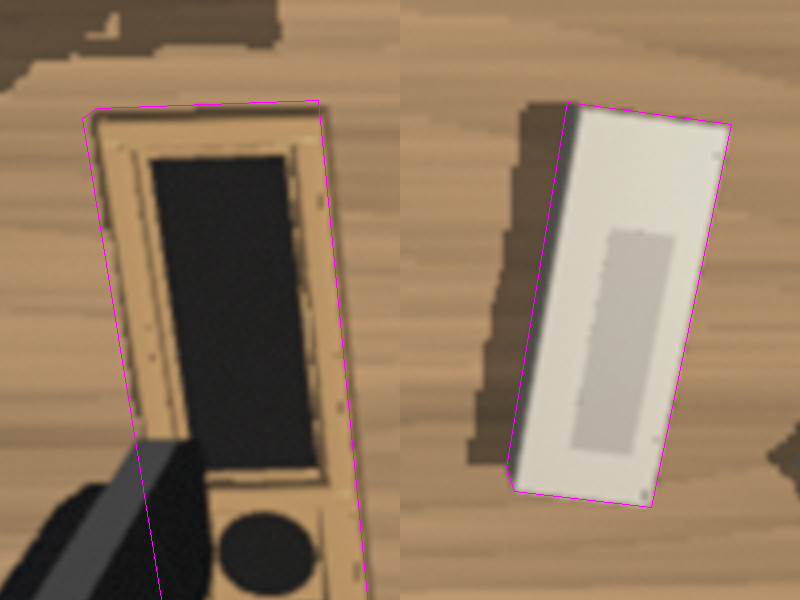

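The white outline fits well. The pale holder's mats in the unobstructed scene and side views put its bay centre at (0.5208, 0.1615) and recess at (0.6168, 0.1632). On to the orange stone.

```bash
cat >> rob.py <<'E'
P=dict(orange=(.4203,-.369,-.023),white=(.419,.3453,-.121),dark=(.5088,-.1831,-.1617),pale=(.5208,.1615,.02),
 cork=(.5686,-.0003,0.),flat=(.4313,-.0227,.06),bar=(.678,.0252,.196),bottle=(.5888,.3525,0.))
CZ=.15
def pick(o,h,effort=60):
    x,y,t=o; env.release(); env.reach([x,y,CZ],q(t)); env.movel([x,y,h+.03],.2)
    hit=env.movel([x,y,h],.08,guard=15); env.close_gripper(effort); s=monitor.sense()
    env.movel([x,y,CZ],.15); s2=monitor.sense()
    print("pick",hit,np.round(s["position"],4),"gap",round(s["finger_gap"],3),round(s2["finger_gap"],3),"F",np.round(s2["contact_force"],1),s2["gripper_force"],"t",s2["clock"])
def put(o,h,floor,guard=6):
    x,y,t=o; z=h+floor; env.reach([x,y,CZ],q(t)); env.movel([x,y,z+.012],.15); env.hold(.15)
    hit=env.movel([x,y,z-.004],.025,guard=guard); s=monitor.sense()
    print("put",hit,"dz mm",np.round((np.array(s["position"])-[x,y,z])*1000,1),"F",np.round(s["contact_force"],1),s["clock"]); return hit,s["position"][2]-z
def leave():
    env.release(); env.hold(.2); p=list(monitor.sense()["position"]); env.movel([p[0],p[1],CZ],.15); print("gap",monitor.sense()["finger_gap"],monitor.sense()["clock"])
E
python3 - <<'E'
from rob import *
pick(P["orange"],.007)
hit,dz=put(P["dark"],.007,.008)
E
```

```text
pick False [ 0.4206 -0.3693  0.0077] gap 0.511 0.513 F [ 0.1  1.1 -4.3] 62.14965462684631 t 7.7083
put True dz mm [-0.1  0.   0.6] F [-0.6  0.   5.9] 10.15
```

Run:
```python
from rob import *; from vis import *
leave()
x,y,t=P["dark"]
env.reach([x-.06,y+.05,.25],q(0)); env.hold(.2); f=eyes.grab_frame("wrist"); pickle.dump(f,open("f2.pkl","wb"))
p,iou,_=fit("orange",P["dark"],[f],z=.008,grow=6)
print(p,iou)
p2,iou2,_=fit("flat",P["flat"],[f],grow=6); print(p2,iou2)
im=cv2.resize(f["frame"][:,:,::-1],None,fx=2,fy=2); draw(im,"orange",p,f,(255,0,255),2,.008); draw(im,"flat",p2,f,(0,255,0),2)
cv2.imwrite("pics/o2.png",cv2.resize(im,(800,600)))
```

```text
gap 0.9985007024142872 11.8917
[ 0.50934695 -0.18412736 -0.15587098] [np.float64(0.97)]
[ 0.43124716 -0.02284338  0.07259698] [np.float64(0.978)]
```

View pics/o2.png

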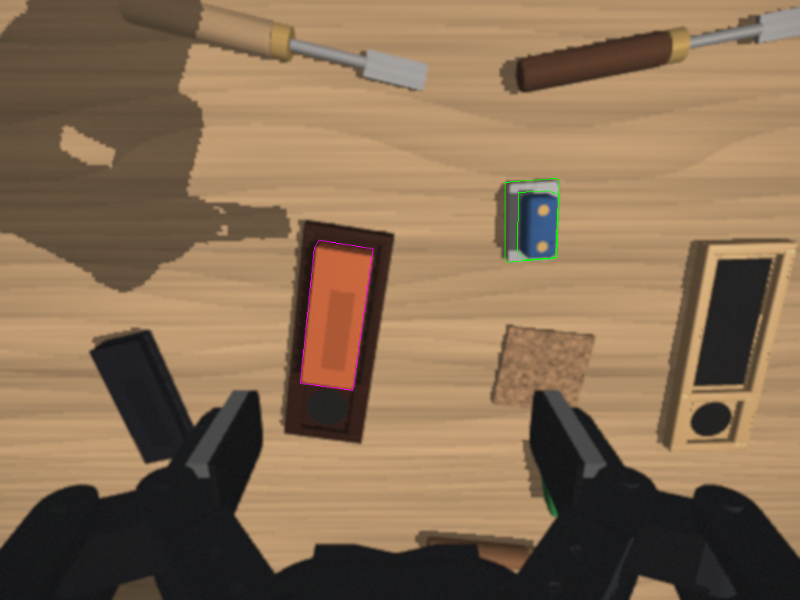

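The orange stone (338,315) sits squarely in the dark bay, 1 mm from the target. The flattener is at (531,222). I'll do the flattener next, then the white stone.

Run:
```python
from rob import *
pick((.4312,-.0228,.067),.014,40)
hit,dz=put((.5091,-.1836,-.159),.014,.033)
if hit and abs(dz)<.0035:
    leave(); pick(P["white"],.007)
    hit,dz=put(P["pale"],.007,.008)
    if hit and abs(dz)<.0025: leave()
```

```text
pick False [ 0.4314 -0.0229  0.0143] gap 0.274 0.268 F [ 0.1 -0.4 -2.4] 39.271559715270996 t 16.4417
put True dz mm [-0.  -0.   0.2] F [-1.2 -0.4  3.8] 18.5917
gap 1.0023980264044239 20.2583
pick False [0.4193 0.3454 0.0076] gap 0.509 0.51 F [ 0.4 -0.7 -4.1] 61.46079182624817 t 25.2083
put True dz mm [-0.1 -0.   0.6] F [-1.4  0.3  5.3] 27.6667
gap 0.9992152628019506 29.4083
```

Run:
```python
from rob import *
pick(P["bottle"],.025,25)
hit,dz=put((.6168,.1632,.02),.025,.008,4)
if hit and abs(dz)<.0025:
    leave(); pick(P["bar"],.005,40)
    hit,dz=put(P["cork"],.005,.005)
    if hit and abs(dz)<.0025: leave()
```

```text
pick False [0.589  0.3526 0.0254] gap 0.385 0.386 F [-0.6 -0.4 -0.8] 25.766441248124465 t 33.1083
put True dz mm [0.1 0.2 0.2] F [-0.3  1.1  3.7] 35.4
gap 1.0031135202491608 37.1
pick False [0.6782 0.0252 0.0054] gap 0.362 0.364 F [-0.3 -0.  -0.6] 41.38536214828491 t 40.875
put True dz mm [-0.1  0.   0.4] F [-2.   1.   5.3] 43.05
gap 0.9960076825793405 44.9083
```

Run:
```python
from rob import *; from vis import *
env.reach([.40,.0,.25],q(0)); env.hold(.3); w=eyes.grab_frame("wrist"); s=eyes.grab_frame("scene")
T=dict(orange=((.5093,-.184,-.157),.008),white=(P["pale"],.008),bottle=((.6168,.1632,0),.008),bar=(P["cork"],.005),flat=((.5091,-.1836,-.159),.033))
a=[cv2.resize(f["frame"][:,:,::-1],None,fx=3,fy=3,interpolation=cv2.INTER_CUBIC) for f in(w,s)]
for n,(p,z) in T.items():
    for f,im in zip((w,s),a):
        r,iou,_=fit(n,p,[f],grow=5,z=z); print(n,((r-p)*1000).round(1),iou); draw(im,n,p,f,(255,0,255),3,z)
cv2.imwrite("pics/fw.png",cv2.resize(a[0],(800,600))); cv2.imwrite("pics/fs.png",cv2.resize(a[1][500:900,420:1020],(800,533)))
```

```text
orange [ -0.4  -3.2 -69.6] [np.float64(0.882)]
orange [ -4.   -1.  -14.2] [np.float64(0.916)]
white [-0.9 -1.  -8.3] [np.float64(0.837)]
white [-4.5  0.2 -7.1] [np.float64(0.921)]
bottle [0. 0. 0.] [np.float64(0.0)]
bottle [ 0.5  0.3 10.4] [np.float64(0.85)]
bar [ 1.  -1.1 11.1] [np.float64(0.932)]
bar [ -2.8   1.2 -28.2] [np.float64(0.897)]
flat [-0.2 -1.  -0.7] [np.float64(0.95)]
flat [-0.4  1.  -4.9] [np.float64(0.935)]
```

View pics/fw.png

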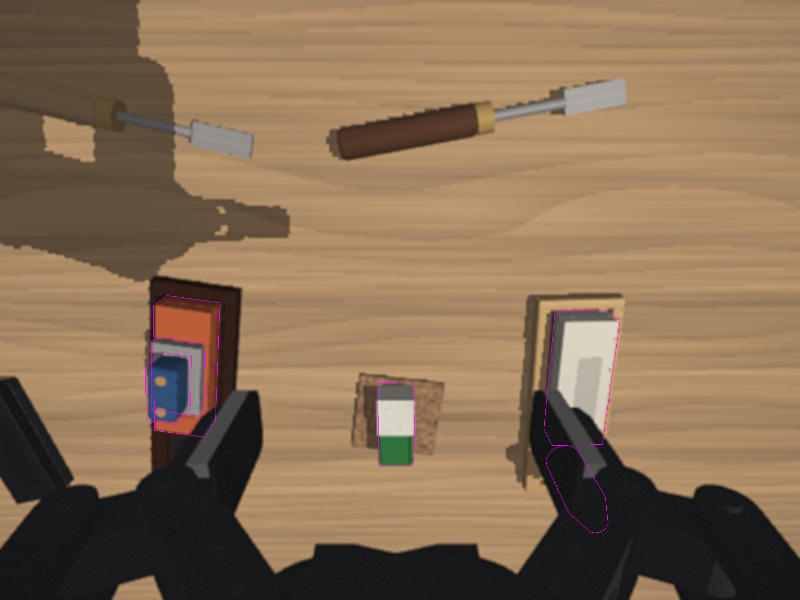

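View pics/fs.png

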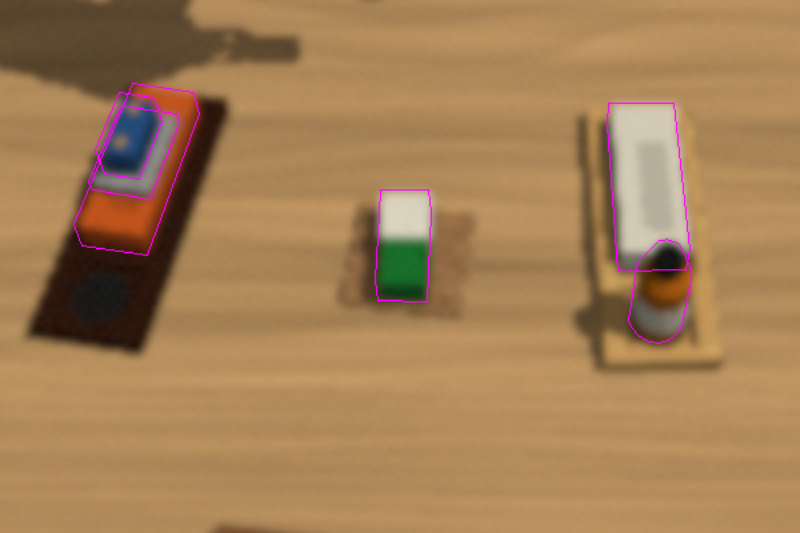

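The wrist view shows the bar on the cork at (396,425), the flattener on the orange stone at (175,380) and the white stone in the pale bay at (585,375). In the scene crop, the bottle stands in its recess at (660,300). Everything matches its target outline, and the put-down heights were within 1 mm, so I'm handing in.

```bash
python3 -c "
from bench import job,monitor
print(job.hand_in(), monitor.sense()['clock'])"
```

```text
the job is handed in; nothing more can be done
the job is handed in; nothing more can be done
```

All five items are in place, checked by camera and put-down height; the black stone was not touched, and the job was handed in at about 47 s of the 122 s allowed (no verdict was returned).

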